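Seat a printed bracket in a drilling fixture and lock the toggle clamp

TASK

Load the loose printed angle bracket into the fixture: lay its foot flat on the plate with the upright at the end away from the clamp, and slide it home, gently, until it touches both the tip of the end stop screw and the side fence. Then push the clamp handle over and down until it snaps past centre and comes to rest on its stop with the spindle holding the bracket; do not force the handle once it is solid, and leave the other things on the bench where they are.

Things in the scene. Friction and masses are not known exactly. Their poses are not given: they have to be found in the camera images.
- fixture: Fixture screwed to the bench: aluminium plate 225 x 110 mm, 12 mm thick, with a hold-down toggle clamp and two low steel stops. Origin on the bench below the clamp bar's pivot; x from clamp to the bracket's nest, y to the fence's side, z up. The plate spans x -80 to 145, y -55 to 55, top z = 12 mm; the clamp's base x -67 to 13, y -29 to 29 mm, 70 mm high.
- end_stop: End stop of the nest: steel block 12 mm long (x), 30 wide (y), 15 high; origin at the foot of the middle of its nest-side face (fixture x = 28, y = 0, z = 12 mm). Out of this face, 7 mm up, sticks a steel stop screw 8 mm thick, by 4 to 14 mm, set differently each time and locked. The free end of the bracket's foot bears on the screw's tip. Rigid; never push on it with over 25 N.
- side_fence: Rigid steel fence, 80 mm long (x), 10 mm thick (y), 11 mm high. Origin at the foot of the middle of its face, which looks along the fixture's -y (fixture x = 87, y = 20, z = 12 mm); the long side of the bracket's foot bears on it, so that bracket_upright is then at y = 0, z = 46.5 mm, with the bracket's axes parallel to the fixture's. Never push on it with over 25 N.
- bracket_upright (a point): Grey printed L bracket, 45 to 90 g, standing on its foot: foot 84 x 40 x 14 mm (x, y, z), at its +x end an upright 14 mm thick (x), 40 wide (y), up to z = 55 mm, small rib in the corner. This point: centre of the upright, 34.5 mm above the underside, the place to grip (across the 40 mm). x runs from the foot's free end (77 mm back along -x) to the upright, z up.
- handle_press (a point): Where to push the clamp handle: middle of the front (when down, upper) face of its black grip, 90 x 18 x 14 mm, 26 mm from the end. z out of that face, x along the grip to the pivots. From open to locked it moves in the fixture frame at y = 0 through x, z (mm): -22, 186; -46, 190; -70, 187; -92, 177; -108, 159; -117, 141; -123, 120; -126, 108; -130, 80.6 (dead centre); -130, 77.5 (stop).
- clamp_handle: Clamp handle, upright when open; origin at its lower pin. Swinging it takes about 2 N and it stays where it is left; once the spindle meets the bracket (press point near z = 120 mm) the push climbs to 10 N or so (15 with the drag of a sliding fingertip), falls off, and near dead centre the handle snaps down on its stop, 3 mm below, which gives 1 mm per 16 N. Never push it with over 30 N.
- clamp_bar (a joint): Swing of the clamp bar about its pivot (42 mm above the fixture's origin): 0 open, nearly upright; about 1.37 rad when clamped on the bracket. The bar is 20 mm wide and 75 mm long; open, it stays within x = 32 mm of the fixture frame and below 130 mm height, clear of a gripper over the nest.
- spindle: Spindle of the clamp: threaded stud with a rubber cap 17 mm across, 58 mm out along the bar. Origin at the middle of the cap's end face. Clamped, it presses on the bracket's foot at fixture x = 58, y = 0 mm, with about 70 N.
- print_bushing: Bystander: printed grey ring, 54 mm across, 24 mm high; origin under its middle.
- print_tray: Bystander: printed grey open tray 62 x 46 x 20 mm; origin under its middle.
- cutters: Bystander: flush cutters with orange grips lying flat, about 130 mm long, 45 mm wide, 15 mm high; origin near the joint, at bench height.
- glue_stick: Bystander: glue stick 30 mm across, 95 mm high; origin under its middle.
- sanding_block: Bystander: cork sanding block 70 x 45 x 27 mm; origin under its middle.
- scraper: Bystander: print scraper 190 mm long lying flat; origin at bench height, its length along x.
- insert_jar: Bystander: small clear jar with a white cap, 46 mm across, 40 mm high; origin under its middle.
Things that resemble listed ones, but are neither listed nor needed, are in the scene too. Several things look just like the fixture: the one meant starts farthest from the robot's base.

How it is judged:
On the way, in this order (a step that is already met when the one before it is completed fails the run):
1. the bracket lies home in the nest, within 1.5 mm of the stop screw and the fence, with the clamp still open (horizontal distance between bracket_upright and stop_screw_c0 between 0.0875 and 0.0905 m and x of bracket_upright in the frame of fixture between 0.1065 and 0.1215 m and y of bracket_upright in the frame of fixture between -0.0015 and 0.0015 m and z of bracket_upright in the frame of fixture between 0.0445 and 0.0485 m and angle between the x axis of bracket_upright and the x axis of fixture, either way round below 0.04 rad and angle between the z axis of bracket_upright and the z axis of fixture, either way round below 0.04 rad and value of joint clamp_bar below 0.6 rad), for 0.2 s.
2. the clamp handle is past dead centre with the bracket home (horizontal distance between bracket_upright and stop_screw_c0 between 0.087 and 0.091 m and x of bracket_upright in the frame of fixture between 0.1065 and 0.1215 m and y of bracket_upright in the frame of fixture between -0.002 and 0.002 m and z of bracket_upright in the frame of fixture between 0.0445 and 0.0485 m and angle between the x axis of bracket_upright and the x axis of fixture, either way round below 0.04 rad and angle between the z axis of bracket_upright and the z axis of fixture, either way round below 0.04 rad and z of handle_press in the frame of fixture below 0.079 m), for 0.2 s.
At the end, for the whole second after the job is handed in: The bracket lies flat and square (0.04 rad) in the nest, home to within 2 mm against the stop screw and the side fence; the handle is past dead centre (handle_press below 79 mm in the fixture frame), the bar is down and the spindle presses on the bracket with over 40 N (all of step 2 and value of joint clamp_bar above 1.33 rad and contact force between spindle and anything else above 40 N); the robot touches nothing.
It fails at once if the handle is pushed with more than 30 N (contact force between clamp_handle and anything else above 30 N).
It fails at once if the stop screw is pushed with more than 25 N while the clamp is open (contact force between stop_screw_c0 and anything else above 25 N and value of joint clamp_bar below 1 rad).
It fails at once if the side fence is pushed with more than 25 N while the clamp is open (contact force between side_fence and anything else above 25 N and value of joint clamp_bar below 1 rad).
It fails at once if a bystander is moved by more than 20 mm (distance of any of print_bushing, print_tray, cutters, glue_stick, sanding_block, scraper, insert_jar from where it was at the start of the episode above 0.02 m).
It also fails if it takes over 72 s, if anything falls off the work surface, if the arm or the gripper's body presses on something with over 40 N, if the wrist force passes 120 N, or if a joint passes its speed limit or range.

ROBOT

A 7-joint arm with a two-finger parallel gripper is mounted at the origin on the work surface. World frame = base frame: x ahead of the robot, y to its left, z up, the work surface at z = 0. Lengths are in m, angles in rad, forces in N, time in s.
With the tool pointing down it reaches from about 0.4 to 0.875 m from the base axis. Payload 6.5 kg.
Tool frame: the origin (TCP) lies at the very end of the fingers, on their centre line; the grasp point (between the pads) lies 19 mm behind it; z points along the fingers, y is the line along which they close (so a half turn about z gives the same grasp; the last joint's range is limited). The gripper opens to 85 mm and grips with 20 to 120 N. Pads are 22 mm wide; open, the fingers measure 114 mm over their backs; the gripper's body (76 mm by 85 mm) begins 54 mm behind the grasp point. The pads swing forward as they close: fully open they stand 13 mm farther back than shut.
Start: joints at [-1.207, 0.536, -0.004, 1.538, 0.003, 1.067, -0.071], TCP at [0.271, 0.591, 0.231] pointing down, gripper open.
Joint ranges: [-2.7, 2.7], [-0.37, 2.16], [-1.27, 1.26], [0.24, 2.4], [-1.31, 4.45], [0.19, 1.91], [-2.76, 2.76]. Speed limits (rad/s): [2.39, 2.39, 3.14, 3.14, 3.14, 3.14, 3.14].

INTERFACE

Orientations are given as a unit quaternion [w, x, y, z].
In Python, from station import env gives the robot as it stands.
- The arm moves only by the shell command python3 -m crank 'ROWS' [FORCE]. ROWS is JSON, one flat list of numbers, 5 for each row, row after row: the shift along the tool's x, y, z normalised to -1 to 1, where 1 is 1 m, then the turn about the tool's z normalised to -1 to 1, where 1 is pi/2 rad, then the opening, from 0 (shut) to 1 (fully open). In form: [dx, dy, dz, turn, gripper, dx, dy, dz, turn, gripper, ...]. A call has exactly 10 rows; each row is the pose to reach, as a shift and turn from the pose commanded when the call began, along the tool's axes at that moment; what a row does not reach only later rows make up. A row lasts 1/10 s, in which the tool goes at most 50 mm and 8.59 degrees, less where a joint would pass 70% of its speed; a pose out of reach is approached as far as the arm can. A call with a number of a shift or a turn outside -1 to 1 is refused whole. A call with a gripper value outside its range is refused whole. The fingers move at their own pace and stop on an object; FORCE is the grip in N (left out, the last holds). Time passes only in rows, so rows that repeat a pose let the fingers close, or fill a call up. It gives the time, the measured TCP pose, the force, the opening and the grip force at its end, in the units of the state.
- env.get_state(): the state, without advancing time (a new reading comes with each control period).
- env.camera(name): name is "side" or "top" or "wrist"; returns the picture (480x640x3 uint8, blue, green, red); there is no depth.
- env.camera_params(name): a dict with "fx", "fy", "cx", "cy" (pixels), "origin" and "rotation" of the camera in the world; the wrist camera has in their place "mount" (4x4, takes a point from camera to tool coordinates, whose origin is the TCP and whose axes are the flange's). Camera axes: x right, y down, z forward; pixel columns grow to the right and rows downward; lengths in m; the calibration is good to about 2 mm. A picture is of the moment at which its call begins: read the wrist's pose just before it. camera_params takes no time and is no camera call.
- env.job_done(): hands the job in; it is judged then, once.
The state is a dict: "clock": time; "joint_positions": joint angles; "joint_velocities": joint speeds; "joint_torque": joint torques, N m; "tcp_pos": TCP position; "tool_rot": TCP orientation; "ft_force": force on the tool from outside, world axes, zero at the start; "moment": the same for the moment, N m; "width": finger opening in m; "grip_force": force on a finger pad.
Only numpy, scipy, OpenCV 4.12 (cv2) and the standard library are available. Lean on these libraries where they do the work, as an engineer would, in place of code of your own. Each camera call takes 0.05 s, during which the arm holds its last target. There are 200 camera calls.

## Working session

There is one attempt and no reset: what is moved stays moved. The work goes in short steps, Python scripts to look and compute and a shell command to move; the robot and the scene stay as the last step left them, time stands still between calls to the robot, and variables do not carry over. Pictures are saved under pics/ and viewed, at most 10 in all, crops included, and the job is handed in when it is done.

```bash
mkdir -p pics; ls; python3 - <<'E'
from station import env
import cv2,json
for n in ("top","side"):
    cv2.imwrite(f"pics/{n}0.png",env.camera(n)); print(n,{k:(v.tolist() if hasattr(v,'tolist') else v) for k,v in env.camera_params(n).items()})
print(env.camera_params("wrist")); s=env.get_state(); print(s)
E
```

```text
pics
top {'fx': 604.9731448596796, 'fy': 604.9731448596796, 'cx': 312.33076267744286, 'cy': 242.78975349090942, 'origin': [0.4449659921021702, 0.03190607331859707, 1.4681093622639434], 'rotation': [0.017971857134165985, -0.6998581107256401, 0.7135362904170484, -0.027232323818665773]}
side {'fx': 593.5391961867125, 'fy': 593.5391961867125, 'cx': 323.31802156525157, 'cy': 240.71032144671216, 'origin': [0.33019432693109685, -0.8167326644794672, 1.096895895740997], 'rotation': [-0.35831623280356384, 0.926522859477477, -0.10621290245976155, 0.043401469171157496]}
{'fx': 348.4614965163513, 'fy': 348.4614965163513, 'cx': 322.5957381432077, 'cy': 242.5275868463995, 'mount': array([[-3.60635538e-04, -9.65319236e-01, -2.61072101e-01,
         6.59752202e-02],
       [ 9.99999716e-01, -1.75346830e-04, -7.33015007e-04,
        -1.43068609e-03],
       [ 6.61815322e-04, -2.61072291e-01,  9.65319025e-01,
        -1.43515463e-01],
       [ 0.00000000e+00,  0.00000000e+00,  0.00000000e+00,
         1.00000000e+00]])}
{'clock': 0.1, 'joint_positions': array([-1.20720306,  0.53710697, -0.00444868,  1.5387752 ,  0.0026127 ,
        1.0672916 , -0.07121029]), 'joint_velocities': array([ 0.00130289, -0.00144348,  0.00030884, -0.00190378,  0.00018456,
       -0.00035226,  0.00235606]), 'joint_torque': array([ 3.11400996e-03, -5.84558058e+01,  1.05228525e+00, -2.59777272e+01,
        1.26819426e-02,  4.54978959e-03,  3.44509488e-05]), 'tcp_pos': array([0.27061709, 0.59036087, 0.23048953]), 'tool_rot': array([-1.07661540e-04,  2.13209142e-01,  9.77006265e-01, -7.80291338e-04]), 'ft_force': array([-0.43988714, -0.05570659,  0.39362125]), 'moment': array([-0.01924235,  0.04460779,  0.01765846]), 'grip_force': 0.0, 'width': 0.08531270505257454}
```

View pics/top0.png

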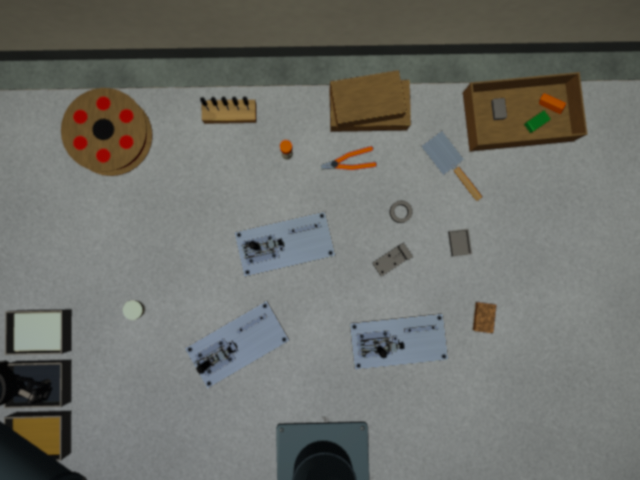

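View pics/side0.png

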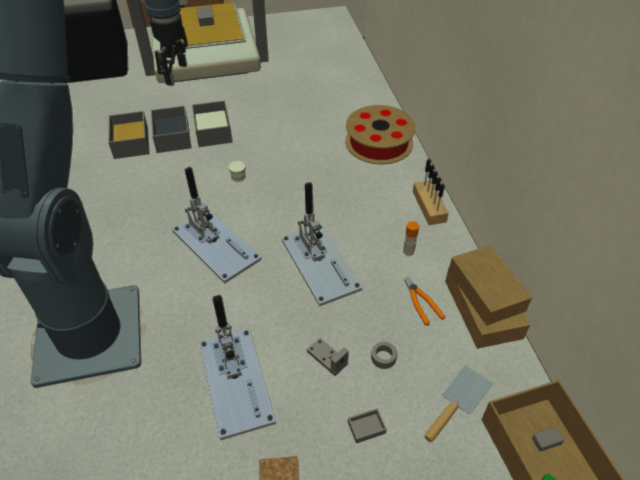

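The top view shows the target fixture (farthest one) at about (285,245), with its nest to the right and its fence on the upper side. The bracket is at about (392,259), with the upright at its upper right end.

```bash
cat > h.py <<'E'
import numpy as np,cv2
from scipy.spatial.transform import Rotation as R
from station import env
def q(w): return R.from_quat([w[1],w[2],w[3],w[0]]).as_matrix()
def cam(n,s=None):
    p=env.camera_params(n); K=np.array([[p['fx'],0,p['cx']],[0,p['fy'],p['cy']],[0,0,1.]])
    if n=="wrist":
        s=s or env.get_state(); T=np.eye(4); T[:3,:3]=q(s['tool_rot']); T[:3,3]=s['tcp_pos']; M=T@p['mount']
        return K,M[:3,3],M[:3,:3]
    return K,np.array(p['origin']),q(p['rotation'])
def back(c,uv,z):
    K,o,Rm=c; d=Rm@np.linalg.inv(K)@np.array([uv[0],uv[1],1.]); return o+d*(z-o[2])/d[2]
def proj(c,P):
    K,o,Rm=c; v=K@(Rm.T@(np.asarray(P)-o)); return v[:2]/v[2]
E
python3 - <<'E'
from h import *
im=cv2.imread("pics/top0.png")[205:285,230:420]
cv2.imwrite("pics/top0c.png",cv2.resize(im,None,fx=4,fy=4,interpolation=cv2.INTER_CUBIC))
c=cam("top")
for uv,z in [((322,450),0),((380,268),.0),((405,250),.055),((285,245),.012)]: print(uv,back(c,uv,z))
E
```

```text
(322, 450) [ 0.0442468  -0.00150986  0.        ]
(380, 268) [ 0.47431905 -0.15138761  0.        ]
(405, 250) [ 0.51421973 -0.20431859  0.055     ]
(285, 245) [0.53392412 0.07787346 0.012     ]
```

View pics/top0c.png

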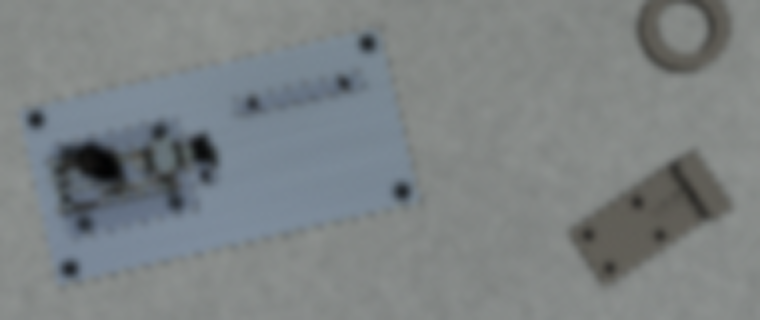

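The crop shows the plate corners at about (24,110), (380,32), (416,203) and (58,284). The bracket foot's free end runs from (571,232) to (603,287), and the upright's top outer edge from (693,152) to (732,210).

```bash
python3 - <<'E'
from h import *
c=cam("top")
f=lambda u,v,z: back(c,(230+(u+.5)/4-.5,205+(v+.5)/4-.5),z)
P=np.array([f(24,110,.012),f(380,32,.012),f(416,203,.012),f(58,284,.012)])[:,:2]
L=np.array([[-80,55],[145,55],[145,-55],[-80,-55]])/1000
A,B=P-P.mean(0),L-L.mean(0)
th=np.arctan2((B[:,0]*A[:,1]-B[:,1]*A[:,0]).sum(),(A*B).sum())
Rz=np.array([[np.cos(th),-np.sin(th)],[np.sin(th),np.cos(th)]])
o=P.mean(0)-Rz@L.mean(0)
print("fixture",o,th,np.degrees(th),"res",(P-(L@Rz.T+o))*1000)
a=[f(571,232,.014),f(603,287,.014),f(693,152,.055),f(732,210,.055)]
e=(a[0]+a[1])/2;u=(a[2]+a[3])/2;d=(u-e)[:2]
print("bracket free",e,"up",u,"len",np.hypot(*d),np.degrees(np.arctan2(d[1],d[0])), [np.linalg.norm(a[0]-a[1]),np.linalg.norm(a[2]-a[3])])
print("upright c",u[:2]-d/np.hypot(*d)*.007)
s=env.get_state(); Rt=q(s['tool_rot']); print(Rt)
E
```

```text
fixture [0.53029883 0.11071209] -1.3734708900031978 -78.69408528126016 res [[-1.27007494 -3.63228209]
 [-2.06363489  1.39710558]
 [ 1.86141789  3.45029237]
 [ 1.47229194 -1.21511585]]
bracket free [ 0.47061574 -0.14080705  0.014     ] up [ 0.51440111 -0.2107767   0.055     ] len 0.0825403526539744 -57.962627916854224 [np.float64(0.03813489049480274), np.float64(0.04081072543617333)]
upright c [ 0.51068781 -0.20484278]
[[-9.09083700e-01  4.16613168e-01 -5.43102492e-04]
 [ 4.16613504e-01  9.09082505e-01 -1.47879020e-03]
 [-1.22358496e-04 -1.57060790e-03 -9.99998759e-01]]
```

```bash
cat >> h.py <<'E'
def to(xyz,ydeg=None):
    "shift in tool axes (m) and turn (units of pi/2) to a world TCP target; ydeg = world heading of tool y"
    s=env.get_state(); Rt=q(s['tool_rot']); d=Rt.T@(np.array(xyz)-s['tcp_pos'])
    cur=np.degrees(np.arctan2(Rt[1,1],Rt[0,1])); t=0 if ydeg is None else (cur-ydeg)/90
    print("shift",d.round(4),"turn",round(t,4),"y heading",round(cur,2),"tcp",s['tcp_pos'].round(4),"t",s['clock'])
E
python3 -c "
from h import *
to([.36,.25,.30],45);to([.511,-.205,.20],32)"
```

```text
shift [-0.2231 -0.2723 -0.0691] turn 0.2264 y heading 65.38 tcp [0.2706 0.5904 0.2305] t 0.1
shift [-0.5499 -0.6229  0.0315] turn 0.3709 y heading 65.38 tcp [0.2706 0.5904 0.2305] t 0.1
```

```bash
python3 -m crank '[-0.02,-0.03,-0.03,0.04,1,-0.05,-0.06,-0.06,0.08,1,-0.08,-0.095,-0.07,0.12,1,-0.11,-0.13,-0.07,0.16,1,-0.14,-0.165,-0.07,0.2,1,-0.17,-0.2,-0.07,0.24,1,-0.2,-0.235,-0.07,0.28,1,-0.23,-0.27,-0.07,0.32,1,-0.26,-0.3,-0.07,0.36,1,-0.29,-0.335,-0.07,0.371,1]' 40; python3 -c "
from h import *
to([.511,-.205,.16],32)"
```

```text
clock: 1.1
tcp_pos: [0.395, 0.164, 0.3013]
tool_rot: [-0.0, 0.486, 0.874, 0.0]
ft_force: [1.5, 0.2, -1.1]
width: 0.0852
grip_force: 0.0
shift [-0.3746 -0.0966  0.1411] turn -0.0011 y heading 31.9 tcp [0.395  0.164  0.3013] t 1.1
```

```bash
python3 -m crank '[-0.045,-0.01,0,0,1,-0.09,-0.02,0,0,1,-0.135,-0.035,0,0,1,-0.18,-0.05,0.02,0,1,-0.225,-0.06,0.045,0,1,-0.265,-0.07,0.07,0,1,-0.305,-0.08,0.095,0,1,-0.34,-0.09,0.12,0,1,-0.375,-0.097,0.14,0,1,-0.375,-0.097,0.14,0,1]'; python3 - <<'E'
from h import *
to([.511,-.205,.16],32)
s=env.get_state(); im=env.camera("wrist"); cv2.imwrite("pics/w1.png",im)
c=cam("wrist",s); np.savez("w1.npz",K=c[0],o=c[1],R=c[2])
E
```

```text
clock: 2.1
tcp_pos: [0.5096, -0.2088, 0.1586]
tool_rot: [-0.001, 0.488, 0.873, -0.002]
ft_force: [-0.4, 0.7, -0.1]
width: 0.0857
grip_force: 0.0
shift [ 0.0025  0.0031 -0.0014] turn -0.004 y heading 31.64 tcp [ 0.5096 -0.2088  0.1586] t 2.1
```

View pics/w1.png

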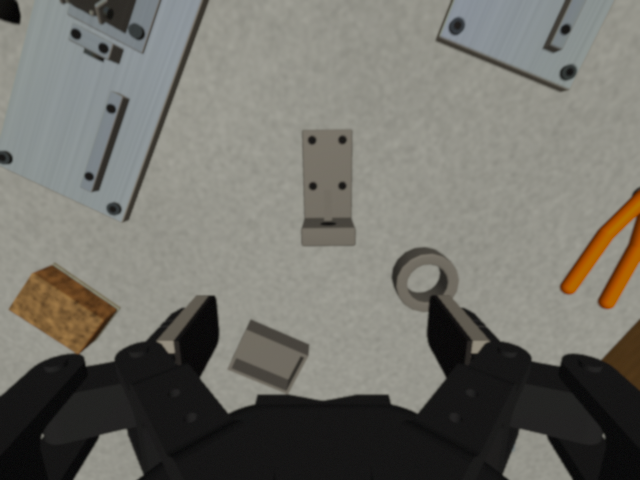

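The wrist view shows the foot's free end from (302,130) to (352,130) and the upright's outer top edge from (302,245) to (355,245). The bushing, centred at about (425,280), is close to the right finger.

```bash
python3 - <<'E'
from h import *
z=np.load("w1.npz"); c=(z['K'],z['o'],z['R'])
a=[back(c,p,h) for p,h in [((302.5,129.5),.014),((352.5,129.5),.014),((302,245),.055),((355.5,245),.055)]]
e=(a[0]+a[1])/2;u=(a[2]+a[3])/2;d=(u-e)[:2];L=np.hypot(*d);n=d/L
print(e,u,L,np.degrees(np.arctan2(d[1],d[0])),np.linalg.norm(a[0]-a[1]),np.linalg.norm(a[2]-a[3]))
up=(u[:2]+e[:2])/2+n*(.042-.007); print("up",up)
b=back(c,(425,270),.024); print("bushing",b)
for P in ([*(up+n*.007),.055],[*(up-n*.007),.055],[*(up-n*.077),.014]): print(proj(c,P))
h=np.degrees(np.arctan2(d[1],d[0]))+90
r=np.radians(h); print("bushing along tool y, x:",(b[:2]-up)@[np.cos(r),np.sin(r)],(b[:2]-up)@n)
to([*up,.0155+.02],h); to([*up,.0155],h)
E
```

```text
[ 0.46954316 -0.14025768  0.014     ] [ 0.51380094 -0.21045914  0.055     ] 0.08298792653143834 -57.771047500596815 0.03936723294209928 0.03937601908612994
up [ 0.51033768 -0.20496575]
bushing [ 0.59931587 -0.19351137  0.024     ]
[328.7431023  245.66194662]
[328.62775168 227.0932473 ]
[327.48672734 128.82489108]
bushing along tool y, x: 0.0813774253998459 0.03776287391942662
shift [0.0007 0.0014 0.1242] turn -0.0053 y heading 31.76 tcp [ 0.51   -0.2062  0.1597] t 2.15
shift [0.0007 0.0015 0.1442] turn -0.0053 y heading 31.76 tcp [ 0.51   -0.2062  0.1597] t 2.15
```

```bash
python3 -m crank '[0.001,0.001,0.04,-0.005,0.8,0.001,0.001,0.08,-0.005,0.8,0.001,0.001,0.11,-0.005,0.8,0.001,0.001,0.135,-0.005,0.8,0.001,0.001,0.144,-0.005,0.8,0.001,0.001,0.144,-0.005,0.6,0.001,0.001,0.144,-0.005,0.3,0.001,0.001,0.144,-0.005,0.3,0.001,0.001,0.144,-0.005,0.3,0.001,0.001,0.144,-0.005,0.3]' 40; python3 -c "
from h import *
print(env.get_state()['moment']);to([.5103,-.205,.0155],32.2)"
```

```text
clock: 3.15
tcp_pos: [0.5128, -0.2028, 0.0188]
tool_rot: [0.001, 0.481, 0.876, 0.0]
ft_force: [0.1, 0.5, 6.7]
width: 0.0398
grip_force: 41.0
[ 0.12479619  0.23734587 -0.04263327]
shift [-0.0005 -0.0033  0.0032] turn 0.0027 y heading 32.44 tcp [ 0.5128 -0.2028  0.0188] t 3.15
```

```bash
python3 -c "
from h import *
to([.4655,-.025,.13],11.3)"
```

```text
shift [ 0.1752  0.0557 -0.1114] turn 0.2349 y heading 32.44 tcp [ 0.5128 -0.2028  0.0188] t 3.15
```

```bash
python3 -m crank '[0,0,-0.02,0,0.3,0,0,-0.05,0,0.3,0,0,-0.09,0,0.3,0.03,0.01,-0.112,0.05,0.3,0.07,0.02,-0.112,0.1,0.3,0.11,0.035,-0.112,0.15,0.3,0.145,0.045,-0.112,0.2,0.3,0.175,0.055,-0.112,0.235,0.3,0.175,0.055,-0.112,0.235,0.3,0.175,0.055,-0.112,0.235,0.3]'; python3 - <<'E'
from h import *
to([.4655,-.025,.13],11.3)
s=env.get_state(); im=env.camera("wrist"); cv2.imwrite("pics/w2.png",cv2.resize(im,None,fx=1.25,fy=1.25,interpolation=cv2.INTER_CUBIC))
c=cam("wrist",s); np.savez("w2.npz",K=c[0],o=c[1],R=c[2])
E
```

```text
clock: 4.15
tcp_pos: [0.4643, -0.0248, 0.1297]
tool_rot: [0.0, 0.633, 0.774, 0.0]
ft_force: [0.4, -0.9, -0.3]
width: 0.0401
grip_force: 40.6
shift [-0.0005  0.0012 -0.0003] turn 0.0014 y heading 11.43 tcp [ 0.4643 -0.0248  0.1297] t 4.15
```

View pics/w2.png

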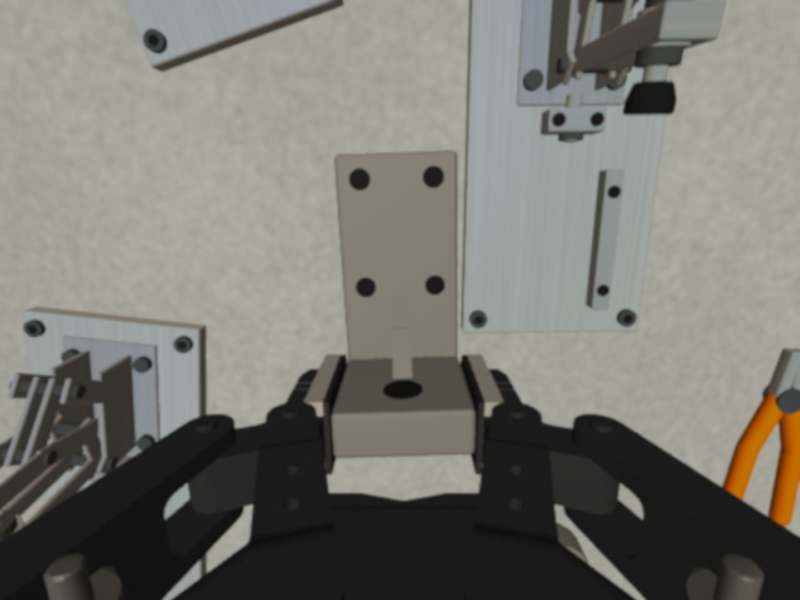

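The wrist view shows the bracket held, slightly yawed. At the right are the plate, with its nest-end corners near (463,331) and (636,331), the screw block at (573,125) and the fence at (606,240).

```bash
python3 - <<'E'
from h import *
im=cv2.imread("pics/w2.png")[90:345,455:655]
cv2.imwrite("pics/w2c.png",cv2.resize(im,None,fx=2.3,fy=2.3,interpolation=cv2.INTER_CUBIC))
E
```

```text
(no output)
```

View pics/w2c.png

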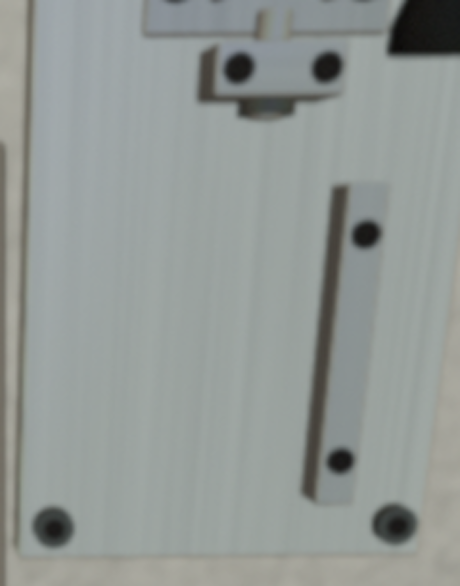

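```bash
python3 - <<'E'
from h import *
from scipy.optimize import least_squares
z=np.load("w2.npz"); c=(z['K'],z['o'],z['R'])
g=lambda cx,cy: np.array([(455+cx/2.3)/1.25,(90+cy/2.3)/1.25])
obs=[((347,185),(47,20,23)),((388,182),(47,30,23)),((352,505),(127,30,23)),((315,503),(127,20,23)),((334,187),(47,20,12)),((303,493),(127,20,12)),
((18,553),(145,-55,12)),((415,550),(145,55,12)),((217,98),(28,-15,27)),((342,95),(28,15,27))]
def W(p,l): 
    l=np.array(l)/1000; a=p[2]; return np.array([p[0]+np.cos(a)*l[0]-np.sin(a)*l[1],p[1]+np.sin(a)*l[0]+np.cos(a)*l[1],l[2]])
f=lambda p: np.concatenate([proj(c,W(p,l))-g(*o) for o,l in obs])
r=least_squares(f,[.530,.1107,-1.3735],x_scale=[.01,.01,.01],loss='soft_l1'); p=r.x
print(p,np.degrees(p[2])); print(f(p).reshape(-1,2).round(1))
inv=lambda P: np.array([np.cos(p[2])*(P[0]-p[0])+np.sin(p[2])*(P[1]-p[1]),-np.sin(p[2])*(P[0]-p[0])+np.cos(p[2])*(P[1]-p[1])])*1000
print("screw tip bottom/top edge local", inv(back(c,g(267,117),.019)), inv(back(c,g(267,112),.023)))
np.save("fix.npy",p)
# bracket in hand: foot top corners (free end), z of foot top ~ tcp+(.014-.0185)
s=env.get_state(); Rt=q(s['tool_rot'])
for zt in (.1297-.0045,):
    P=[back(c,np.array(uv)/1.25,zt) for uv in [(336,155),(456,152),(348,358),(457,358)]]
    for x in P: print("tool xy",(Rt.T@(x-s['tcp_pos']))*1000)
# yaw/hand position if home
E
```

```text
[ 0.52930005  0.11079662 -1.36347186] -78.12118316176556
[[ 0.7 -0.9]
 [ 1.   0. ]
 [ 0.2 -0.3]
 [-0.4  0.5]
 [-1.7 -1. ]
 [-2.1  0.1]
 [-0.1  1.9]
 [ 1.   1.8]
 [-1.  -0.4]
 [ 0.9  0.2]]
screw tip bottom/top edge local [31.75306974  0.49027141] [31.0055138  -1.06907822]
tool xy [ 75.2163284  -22.81281892   4.47995759]
tool xy [76.19793475 15.83540501  4.51900548]
tool xy [  5.04603657 -21.15546909   4.50965146]
tool xy [ 5.09826346 18.56778066  4.55016727]
```

```bash
cat >> h.py <<'E'
def Wl(l):
    p=np.load("fix.npy"); l=np.array(l)/1000; a=p[2]
    return np.array([p[0]+np.cos(a)*l[0]-np.sin(a)*l[1],p[1]+np.sin(a)*l[0]+np.cos(a)*l[1],l[2]])
def fx(P):
    p=np.load("fix.npy"); a=p[2]; d=np.array(P)[:2]-p[:2]
    return np.array([np.cos(a)*d[0]+np.sin(a)*d[1],-np.sin(a)*d[0]+np.cos(a)*d[1]])
def st():
    s=env.get_state(); p=np.load("fix.npy"); a=p[2]; F=s['ft_force']
    print("tcp local mm",(fx(s['tcp_pos'])*1000).round(2),"z",round(s['tcp_pos'][2]*1000,2),"F local",np.round([np.cos(a)*F[0]+np.sin(a)*F[1],-np.sin(a)*F[0]+np.cos(a)*F[1],F[2]],2),"M",s['moment'].round(2),"t",s['clock'],"w",round(s['width'],4))
E
python3 -c "
from h import *
to(Wl([123.7,-4.8,45]),10.1)
st()"
```

```text
shift [-0.0024  0.0867  0.0848] turn 0.0134 y heading 11.31 tcp [ 0.4645 -0.0258  0.1297] t 4.2
tcp local mm [120.37 -91.53] z 129.73 F local [ 0.13  0.16 -0.47] M [-0.07 -0.01  0.04] t 4.2 w 0.0396
```

```bash
python3 -m crank '[-0.001,0.02,0,0.005,0.3,-0.002,0.05,0,0.01,0.3,-0.002,0.075,0,0.014,0.3,-0.002,0.087,0.02,0.014,0.3,-0.002,0.087,0.04,0.014,0.3,-0.002,0.087,0.06,0.014,0.3,-0.002,0.087,0.075,0.014,0.3,-0.002,0.087,0.083,0.014,0.3,-0.002,0.087,0.085,0.014,0.3,-0.002,0.087,0.085,0.014,0.3]'; python3 - <<'E'
from h import *
st()
s=env.get_state(); im=env.camera("wrist"); cv2.imwrite("pics/w3.png",cv2.resize(im,None,fx=1.25,fy=1.25,interpolation=cv2.INTER_CUBIC))
c=cam("wrist",s); np.savez("w3.npz",K=c[0],o=c[1],R=c[2])
E
```

```text
clock: 5.2
tcp_pos: [0.5502, -0.0107, 0.0446]
tool_rot: [0.0, 0.643, 0.766, 0.0]
ft_force: [1.1, -0.3, -0.2]
width: 0.0395
grip_force: 40.6
tcp local mm [123.19  -4.6 ] z 44.6 F local [ 0.48  1.04 -0.18] M [-0.02 -0.02 -0.03] t 5.2 w 0.0395
```

View pics/w3.png

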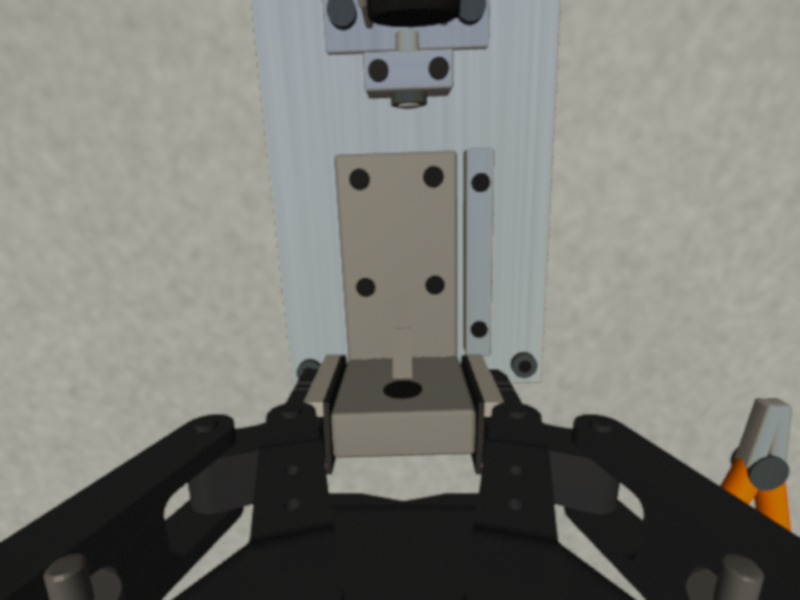

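The view shows the bracket above the nest, its right edge (456) parallel to the fence at about 465. The screw tip at (408,104) is well clear of the foot end at row 153. Lowering onto the plate.

```bash
python3 -m crank '[0,0,0.005,0,0.3,0,0,0.008,0,0.3,0,0,0.01,0,0.3,0,0,0.011,0,0.3,0,0,0.012,0,0.3,0,0,0.013,0,0.3,0,0,0.0135,0,0.3,0,0,0.014,0,0.3,0,0,0.0145,0,0.3,0,0,0.0145,0,0.3]'; python3 -c "
from h import *
st()"
```

```text
clock: 6.25
tcp_pos: [0.5499, -0.0103, 0.0307]
tool_rot: [-0.0, 0.643, 0.766, 0.0]
ft_force: [-4.5, 0.6, 12.3]
width: 0.0396
grip_force: 42.0
tcp local mm [122.76  -4.79] z 30.74 F local [-1.52 -4.31 12.34] M [0.1  0.71 0.03] t 6.25 w 0.0396
```

```bash
python3 -m crank '[0,0,-0.0004,0,0.3,0.002,0.001,-0.0004,0,0.3,0.004,0.002,-0.0004,0,0.3,0.006,0.003,-0.0004,0,0.3,0.008,0.0035,-0.0004,0,0.3,0.0095,0.004,-0.0004,0,0.3,0.0105,0.004,-0.0004,0,0.3,0.011,0.004,-0.0004,0,0.3,0.011,0.004,-0.0004,0,0.3,0.011,0.004,-0.0004,0,0.3]'; python3 -c "
from h import *
st()"
```

```text
clock: 7.25
tcp_pos: [0.5529, 0.0005, 0.0308]
tool_rot: [0.001, 0.643, 0.766, 0.0]
ft_force: [1.4, -2.2, 4.2]
width: 0.0391
grip_force: 41.4
tcp local mm [112.82   0.41] z 30.78 F local [2.44 0.89 4.22] M [-0.48  0.05  0.06] t 7.25 w 0.0391
```

```bash
python3 -m crank '[0,0.0002,0,0,0.3,0,0.0004,0,0,0.3,0,0.0006,0,0,0.3,0,0.0008,0,0,0.3,0,0.001,0,0,0.3,0,0.0012,0,0,0.3,0,0.0012,0,0,0.3,0,0.0012,0,0,0.3,0,0.0012,0,0,0.3,0,0.0012,0,0,0.3]'; python3 -c "
from h import *
st()"
```

```text
clock: 8.25
tcp_pos: [0.5531, 0.0006, 0.0307]
tool_rot: [0.0, 0.643, 0.766, -0.0]
ft_force: [-3.6, -3.6, 8.3]
width: 0.0393
grip_force: 41.7
tcp local mm [112.76   0.6 ] z 30.74 F local [ 2.79 -4.26  8.33] M [-0.53  0.56  0.13] t 8.25 w 0.0393
```

```bash
python3 -m crank '[0,0.0001,0,0,0.3,0,0.0002,0,0,0.3,0,0.0003,0,0,0.3,0,0.0004,0,0,0.3,0,0.0005,0,0,0.3,0,0.0006,0,0,0.3,0,0.0006,0,0,0.3,0,0.0006,0,0,0.3,0,0.0006,0,0,0.3,0,0.0006,0,0,0.3]'; python3 -c "
from h import *
st()"
```

```text
clock: 9.25
tcp_pos: [0.5532, 0.0006, 0.0308]
tool_rot: [-0.0, 0.643, 0.766, -0.0]
ft_force: [-3.5, -3.4, 11.4]
width: 0.0392
grip_force: 41.9
tcp local mm [112.75   0.68] z 30.76 F local [ 2.63 -4.16 11.36] M [-0.58  0.92  0.09] t 9.25 w 0.0392
```

```bash
python3 -m crank '[0,0,-0.0002,0,0.3,0,0,-0.0005,0,0.3,0,0,-0.0005,0,0.3,0,0,-0.0005,0,0.3,0,0.0002,-0.0005,0,0.3,0,0.0003,-0.0005,0,0.3,0,0.0003,-0.0005,0,0.3,0,0.0003,-0.0005,0,0.3,0,0.0003,-0.0005,0,0.3,0,0.0003,-0.0005,0,0.3]'; python3 -c "
from h import *
st()"
```

```text
clock: 10.25
tcp_pos: [0.5532, 0.0006, 0.0308]
tool_rot: [-0.0, 0.643, 0.766, -0.001]
ft_force: [-4.2, -4.6, 7.3]
width: 0.0394
grip_force: 41.6
tcp local mm [112.71   0.68] z 30.77 F local [ 3.6  -5.04  7.33] M [-0.74  0.85  0.08] t 10.25 w 0.0394
```

```bash
python3 -m crank '[0.0003,0,-0.0003,0,0.3,0.0006,0,-0.0003,0,0.3,0.0009,0,-0.0003,0,0.3,0.0012,0,-0.0003,0,0.3,0.0015,0,-0.0003,0,0.3,0.0018,0,-0.0003,0,0.3,0.0021,0,-0.0003,0,0.3,0.0024,0,-0.0003,0,0.3,0.0027,0,-0.0003,0,0.3,0.003,0,-0.0003,0,0.3]'; python3 -c "
from h import *
st()"
```

```text
clock: 11.25
tcp_pos: [0.5526, 0.0033, 0.0308]
tool_rot: [-0.0, 0.643, 0.766, -0.001]
ft_force: [-2.0, -5.4, 4.0]
width: 0.0393
grip_force: 41.4
tcp local mm [110.02   0.71] z 30.82 F local [ 4.82 -3.11  3.99] M [-1.08  0.73  0.2 ] t 11.25 w 0.0393
```

```bash
python3 -m crank '[0.0003,0,0,0,0.3,0.0006,0,0,0,0.3,0.0009,0,0,0,0.3,0.0012,0,0,0,0.3,0.0015,0,0,0,0.3,0.0018,0,0,0,0.3,0.0021,0,0,0,0.3,0.0024,0,0,0,0.3,0.0024,0,0,0,0.3,0.0024,0,0,0,0.3]'; python3 -c "
from h import *
st()"
```

```text
clock: 12.25
tcp_pos: [0.5522, 0.0056, 0.0308]
tool_rot: [-0.0, 0.643, 0.766, -0.001]
ft_force: [-3.4, -4.9, 4.9]
width: 0.0393
grip_force: 41.4
tcp local mm [107.66   0.74] z 30.81 F local [ 4.14 -4.33  4.87] M [-1.07  0.78  0.13] t 12.25 w 0.0393
```

```bash
python3 -m crank '[0.0003,0,0,0,0.3,0.0006,0,0,0,0.3,0.0009,0,0,0,0.3,0.0012,0,0,0,0.3,0.0015,0,0,0,0.3,0.0018,0,0,0,0.3,0.0021,0,0,0,0.3,0.0024,0,0,0,0.3,0.0024,0,0,0,0.3,0.0024,0,0,0,0.3]'; python3 -c "
from h import *
st()"
```

```text
clock: 13.25
tcp_pos: [0.552, 0.0065, 0.0309]
tool_rot: [0.001, 0.643, 0.766, -0.001]
ft_force: [-2.7, -8.0, 3.9]
width: 0.0395
grip_force: 41.5
tcp local mm [106.77   0.72] z 30.91 F local [ 7.27 -4.29  3.9 ] M [-1.66  0.74  0.2 ] t 13.25 w 0.0395
```

```bash
python3 -m crank '[0.0003,0,0,0,0.3,0.0006,0.0002,0,0,0.3,0.0009,0.0004,0,0,0.3,0.0012,0.0006,0,0,0.3,0.0014,0.0006,0,0,0.3,0.0014,0.0006,0,0,0.3,0.0014,0.0006,0,0,0.3,0.0014,0.0006,0,0,0.3,0.0014,0.0006,0,0,0.3,0.0014,0.0006,0,0,0.3]'; python3 - <<'E'
from h import *
st()
s=env.get_state(); im=env.camera("wrist"); cv2.imwrite("pics/w4.png",cv2.resize(im[20:380,200:480],None,fx=1.65,fy=1.65,interpolation=cv2.INTER_CUBIC))
E
```

```text
clock: 14.25
tcp_pos: [0.5519, 0.0065, 0.0309]
tool_rot: [0.001, 0.643, 0.765, -0.002]
ft_force: [-4.2, -10.7, 5.3]
width: 0.0395
grip_force: 41.8
tcp local mm [106.69   0.68] z 30.95 F local [ 9.61 -6.36  5.34] M [-2.3   1.    0.28] t 14.25 w 0.0395
```

View pics/w4.png

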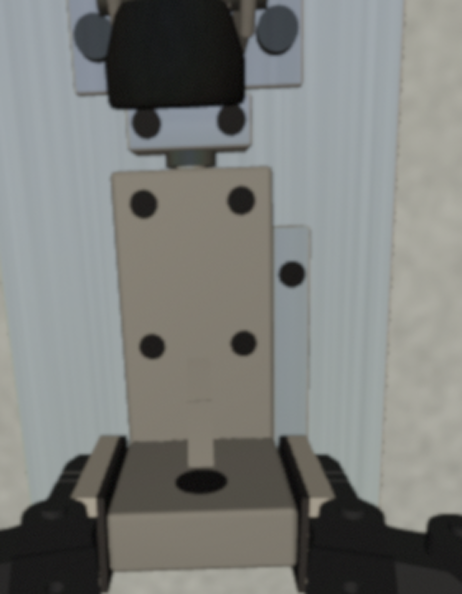

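The foot end bears on the screw tip and its long side bears on the fence. The bracket is home, so I'll ease off and release.

```bash
python3 -m crank '[-0.0005,-0.0004,0,0,0.3,-0.001,-0.0008,0,0,0.3,-0.001,-0.0008,0,0,0.45,-0.001,-0.0008,0,0,0.55,-0.001,-0.0008,0,0,0.7,-0.001,-0.0008,0,0,0.75,-0.001,-0.0008,0,0,0.75,-0.001,-0.0008,0,0,0.75,-0.001,-0.0008,-0.01,0,0.75,-0.001,-0.0008,-0.03,0,0.75]'; python3 -c "
from h import *
st()"
```

```text
clock: 15.3
tcp_pos: [0.5513, 0.0096, 0.0608]
tool_rot: [-0.001, 0.643, 0.766, -0.001]
ft_force: [0.4, 0.7, 1.1]
width: 0.0642
grip_force: 0.0
tcp local mm [103.51   0.7 ] z 60.81 F local [-0.55  0.57  1.07] M [-0.    0.04  0.  ] t 15.3 w 0.0642
```

```bash
python3 -m crank '[0,0,-0.03,0,0.75,0,0,-0.06,0,0.75,0,0,-0.08,0,0.75,0,0,-0.08,0,0.75,0,0,-0.08,0,0.75,0,0,-0.08,0,0.75,0,0,-0.08,0,0.5,0,0,-0.08,0,0.2,0,0,-0.08,0,0,0,0,-0.08,0,0]'; python3 - <<'E'
from h import *
st()
s=env.get_state(); im=env.camera("wrist"); c=cam("wrist",s); np.savez("w5.npz",K=c[0],o=c[1],R=c[2])
cv2.imwrite("pics/w5.png",cv2.resize(im[60:300,220:440],None,fx=2.5,fy=2.5,interpolation=cv2.INTER_CUBIC))
E
```

```text
clock: 16.3
tcp_pos: [0.5522, 0.0096, 0.1407]
tool_rot: [-0.0, 0.643, 0.766, -0.0]
ft_force: [-1.1, -0.5, 0.7]
width: 0.0059
grip_force: 0.0
tcp local mm [103.79   1.56] z 140.73 F local [ 0.26 -1.15  0.74] M [-0.06  0.04  0.02] t 16.3 w 0.0059
```

View pics/w5.png

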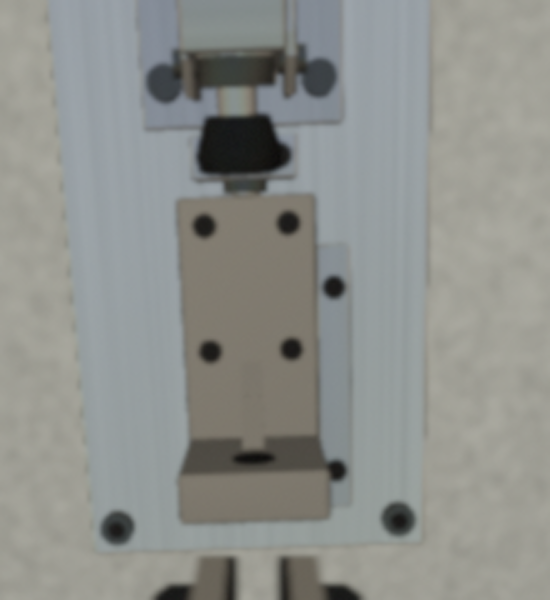

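The released bracket sits against the screw tip (245,193) and the fence (318,245). I'll check that numerically and plan the handle push.

```bash
python3 - <<'E'
from h import *
z=np.load("w5.npz"); c=(z['K'],z['o'],z['R'])
g=lambda u,v:(220+(u+.5)/2.5-.5,60+(v+.5)/2.5-.5)
for n,u,v,h in [("footL",177,200,26),("footR",315,195,26),("footR2",318,434,26),("upL",179,521,67),("upR",329,518,67),("fenceTopR far",349,243,23),("fenceR near",351,508,23),("plateBL",98,552,12),("plateBR",424,542,12),("screwtip",245,192,21)]:
    print(n,(fx(back(c,g(u,v),h/1000))*1000).round(1))
for l in [(-22,0,186),(-46,0,190),(-70,0,187),(-92,0,177),(-108,0,159),(-117,0,141),(-123,0,120),(-126,0,108),(-130,0,80.6),(-130,0,77.5)]: print(l,Wl(l).round(4))
st(); print(env.get_state()['joint_positions'])
E
```

```text
footL [ 32.5 -19.9]
footR [32.4 19.3]
footR2 [102.3  19.1]
upL [114.6 -20.4]
upR [115.1  19.1]
fenceTopR far [46.1 29.2]
fenceR near [127.4  29.4]
plateBL [143.8 -53.9]
plateBR [143.8  54.7]
screwtip [30.8 -0.6]
(-22, 0, 186) [0.5248 0.1323 0.186 ]
(-46, 0, 190) [0.5198 0.1558 0.19  ]
(-70, 0, 187) [0.5149 0.1793 0.187 ]
(-92, 0, 177) [0.5104 0.2008 0.177 ]
(-108, 0, 159) [0.5071 0.2165 0.159 ]
(-117, 0, 141) [0.5052 0.2253 0.141 ]
(-123, 0, 120) [0.504  0.2312 0.12  ]
(-126, 0, 108) [0.5034 0.2341 0.108 ]
(-130, 0, 80.6) [0.5025 0.238  0.0806]
(-130, 0, 77.5) [0.5025 0.238  0.0775]
tcp local mm [103.79   1.61] z 140.84 F local [0.53 0.04 0.56] M [ 0.02  0.01 -0.02] t 16.35 w 0.0004
[-0.55735968  0.56026158  0.61293808  1.89993035 -0.43282435  0.81620785
  0.46147063]
```

```bash
python3 -c "
from h import *
to(Wl([8,0,176]),11.88)
to(Wl([103.8,1.6,140.8]),11.88)"
```

```text
shift [ 0.0957 -0.0047 -0.0352] turn -0.0206 y heading 10.02 tcp [0.5522 0.0096 0.1408] t 16.35
shift [-0. -0.  0.] turn -0.0206 y heading 10.02 tcp [0.5522 0.0096 0.1408] t 16.35
```

```bash
python3 -m crank '[0,0,-0.02,-0.01,0,0,0,-0.04,-0.021,0,0.03,-0.002,-0.04,-0.021,0,0.06,-0.003,-0.04,-0.021,0,0.08,-0.004,-0.038,-0.021,0,0.09,-0.005,-0.036,-0.021,0,0.095,-0.005,-0.035,-0.021,0,0.095,-0.005,-0.035,-0.021,0,0.095,-0.005,-0.035,-0.021,0,0.095,-0.005,-0.035,-0.021,0]'; python3 - <<'E'
from h import *
st(); to(Wl([-11,0,176]),11.88)
cv2.imwrite("pics/s6.png",cv2.resize(env.camera("side")[150:330,250:400],None,fx=3.3,fy=3.3,interpolation=cv2.INTER_CUBIC))
E
```

```text
clock: 17.35
tcp_pos: [0.5312, 0.101, 0.1761]
tool_rot: [0.0, 0.631, 0.776, -0.0]
ft_force: [1.0, 0.5, -0.3]
width: -0.0001
grip_force: 0.0
tcp local mm [ 9.95 -0.18] z 176.15 F local [-0.28  1.06 -0.34] M [ 0.02 -0.    0.03] t 17.35 w -0.0001
shift [0.0209 0.0002 0.0001] turn -0.0007 y heading 11.81 tcp [0.5312 0.101  0.1761] t 17.35
```

View pics/s6.png

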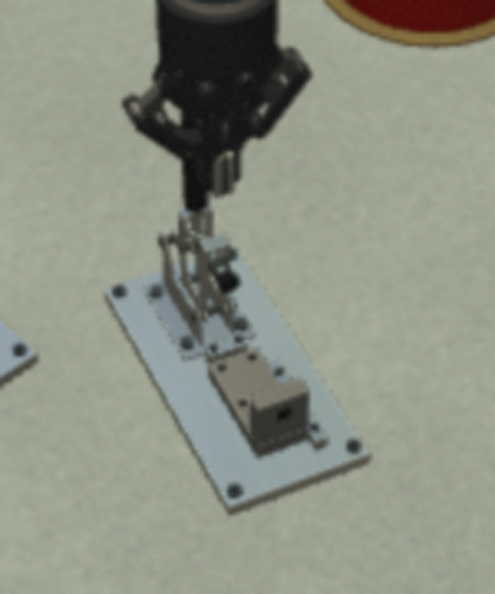

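The side view shows the closed fingers just in front of the upright handle grip, ready to push.

```bash
python3 -m crank '[0.01,0,-0.001,0,0,0.021,0,-0.002,0,0,0.03,0,-0.004,0,0,0.039,0,-0.007,0,0,0.048,0,-0.008,0,0,0.058,0,-0.0085,0,0,0.068,0,-0.008,0,0,0.078,0,-0.005,0,0,0.086,0,-0.0015,0,0,0.091,0,0.001,0,0]'; python3 -c "
from h import *
st()"
```

```text
clock: 18.4
tcp_pos: [0.5117, 0.1925, 0.1745]
tool_rot: [-0.0, 0.63, 0.777, -0.0]
ft_force: [0.1, -0.8, -0.0]
width: -0.0001
grip_force: 0.5
tcp local mm [-83.57  -0.43] z 174.48 F local [ 0.81 -0.06 -0.04] M [-0.25 -0.1  -0.  ] t 18.4 w -0.0001
```

```bash
python3 -m crank '[0.005,0,0.005,0,0,0.01,0,0.01,0,0,0.016,0,0.017,0,0,0.019,0,0.023,0,0,0.022,0,0.029,0,0,0.0255,0,0.035,0,0,0.028,0,0.041,0,0,0.03,0,0.047,0,0,0.031,0,0.05,0,0,0.031,0,0.05,0,0]'; python3 -c "
from h import *
st()"
```

```text
clock: 19.4
tcp_pos: [0.5053, 0.2218, 0.1245]
tool_rot: [-0.0, 0.63, 0.777, -0.0]
ft_force: [0.4, -0.3, -1.0]
width: 0.0003
grip_force: 0.0
tcp local mm [-113.54   -0.64] z 124.48 F local [ 0.38  0.32 -0.98] M [-0.01 -0.02 -0.02] t 19.4 w 0.0003
```

```bash
python3 -m crank '[0.0005,0,0.0012,0,0,0.001,0,0.0024,0,0,0.0015,0,0.0036,0,0,0.002,0,0.0048,0,0,0.0025,0,0.006,0,0,0.003,0,0.0072,0,0,0.0035,0,0.0084,0,0,0.004,0,0.0096,0,0,0.0045,0,0.0108,0,0,0.005,0,0.012,0,0]'; python3 -c "
from h import *
st()"
```

```text
clock: 20.4
tcp_pos: [0.5051, 0.2256, 0.1132]
tool_rot: [0.001, 0.63, 0.776, -0.0]
ft_force: [0.2, -5.0, 6.0]
width: -0.0004
grip_force: 3.6
tcp local mm [-1.1738e+02 -7.0000e-02] z 113.15 F local [ 4.96 -0.8   6.03] M [-1.11 -0.11  0.04] t 20.4 w -0.0004
```

```bash
python3 -m crank '[0.0003,0,0.001,0,0,0.0006,0,0.002,0,0,0.0009,0,0.003,0,0,0.0012,0,0.004,0,0,0.0015,0,0.005,0,0,0.0018,0,0.006,0,0,0.002,0,0.007,0,0,0.0023,0,0.008,0,0,0.0026,0,0.009,0,0,0.003,0,0.01,0,0]'; python3 -c "
from h import *
st()"
```

```text
clock: 21.4
tcp_pos: [0.5047, 0.2279, 0.1034]
tool_rot: [0.001, 0.63, 0.776, -0.0]
ft_force: [0.5, -6.1, 9.7]
width: -0.0002
grip_force: 5.0
tcp local mm [-1.1962e+02 -1.0000e-02] z 103.43 F local [ 6.03 -0.78  9.68] M [-1.53  0.05  0.02] t 21.4 w -0.0002
```

```bash
python3 -m crank '[0.0003,0,0.001,0,0,0.0006,0,0.002,0,0,0.0009,0,0.003,0,0,0.0012,0,0.004,0,0,0.0015,0,0.005,0,0,0.0018,0,0.006,0,0,0.002,0,0.007,0,0,0.0023,0,0.008,0,0,0.0026,0,0.009,0,0,0.003,0,0.01,0,0]'; python3 -c "
from h import *
st()"
```

```text
clock: 22.4
tcp_pos: [0.5041, 0.231, 0.0933]
tool_rot: [0.001, 0.63, 0.776, -0.0]
ft_force: [1.1, -5.3, 7.3]
width: -0.0002
grip_force: 3.7
tcp local mm [-1.2277e+02  1.1000e-01] z 93.31 F local [ 5.37 -0.01  7.3 ] M [-1.19 -0.11 -0.03] t 22.4 w -0.0002
```

```bash
python3 -m crank '[0.0003,0,0.001,0,0,0.0006,0,0.002,0,0,0.0009,0,0.003,0,0,0.0012,0,0.004,0,0,0.0015,0,0.005,0,0,0.0018,0,0.006,0,0,0.002,0,0.007,0,0,0.002,0,0.0078,0,0,0.002,0,0.0086,0,0,0.002,0,0.0092,0,0]'; python3 -c "
from h import *
st()"
```

```text
clock: 23.4
tcp_pos: [0.5029, 0.235, 0.0837]
tool_rot: [-0.0, 0.63, 0.777, 0.0]
ft_force: [1.4, -0.7, 2.3]
width: -0.0
grip_force: 1.0
tcp local mm [-126.94   -0.26] z 83.68 F local [1.01 1.26 2.3 ] M [-0.14 -0.3  -0.01] t 23.4 w -0.0
```

```bash
python3 -m crank '[0,0,0.0005,0,0,0,0,0.001,0,0,0,0,0.0015,0,0,0,0,0.002,0,0,0,0,0.0025,0,0,0,0,0.003,0,0,0,0,0.0035,0,0,0,0,0.004,0,0,0,0,0.0045,0,0,0,0,0.0045,0,0]'; python3 -c "
from h import *
st()"
```

```text
clock: 24.4
tcp_pos: [0.5028, 0.2343, 0.0792]
tool_rot: [-0.0, 0.63, 0.777, -0.0]
ft_force: [-0.5, 0.1, -0.2]
width: 0.0004
grip_force: 0.0
tcp local mm [-126.31   -0.46] z 79.15 F local [-0.15 -0.45 -0.16] M [-0.01 -0.04 -0.  ] t 24.4 w 0.0004
```

```bash
python3 -m crank '[0,0,0.0003,0,0,0,0,0.0006,0,0,0,0,0.0009,0,0,0,0,0.0012,0,0,0,0,0.0015,0,0,0,0,0.0018,0,0,0,0,0.0021,0,0,0,0,0.0023,0,0,0,0,0.0023,0,0,0,0,0.0023,0,0]'; python3 -c "
from h import *
st()"
```

```text
clock: 25.4
tcp_pos: [0.503, 0.2344, 0.077]
tool_rot: [0.0, 0.63, 0.777, -0.0]
ft_force: [-0.7, -0.7, -0.5]
width: -0.0001
grip_force: 0.0
tcp local mm [-126.39   -0.32] z 77.0 F local [ 0.49 -0.85 -0.52] M [-0.02 -0.01  0.03] t 25.4 w -0.0001
```

```bash
python3 -m crank '[0,0,0.0003,0,0,0,0,0.0006,0,0,0,0,0.0009,0,0,0,0,0.0012,0,0,0,0,0.0015,0,0,0,0,0.0017,0,0,0,0,0.0017,0,0,0,0,0.0017,0,0,0,0,0.0017,0,0,0,0,0.0017,0,0]'; python3 -c "
from h import *
st()"
```

```text
clock: 26.4
tcp_pos: [0.5031, 0.2345, 0.0762]
tool_rot: [-0.0, 0.63, 0.777, 0.0]
ft_force: [-3.3, -0.7, 10.5]
width: -0.0001
grip_force: 5.4
tcp local mm [-126.4    -0.14] z 76.18 F local [ 0.03 -3.33 10.46] M [-0.29  0.7  -0.05] t 26.4 w -0.0001
```

```bash
python3 -m crank '[0,0,-0.005,0,0,0,0,-0.03,0,0,0,0,-0.06,0,0,0,0,-0.1,0,0,0,0,-0.14,0,0,0,0,-0.18,0,0,-0.04,0,-0.2,0,0,-0.08,0,-0.2,0,0,-0.12,0,-0.2,0,0,-0.12,0,-0.2,0,0]'; python3 - <<'E'
from h import *
st()
s=env.get_state(); w=env.camera("wrist"); c=cam("wrist",s); sd=env.camera("side"); k=cam("side")
for n,l in [("grip locked",(-130,0,76)),("grip locked",(-105,0,76)),("grip open",(-24,0,186)),("grip open",(-24,0,200)),("beside grip",(-130,25,12)),("spindle side",(58,7,29)),("foot beyond",(80,0,26)),("bar top mid",(35,0,70))]:
    for nm,cc,im in (("wrist",c,w),("side",k,sd)):
        u=np.round(proj(cc,Wl(l))).astype(int)
        print(n,l,nm,u, im[u[1],u[0]] if 0<=u[0]<640 and 0<=u[1]<480 else None)
# foot and upright outline: grey-brown bracket mask -> oriented box in wrist view
E
```

```text
clock: 27.4
tcp_pos: [0.5287, 0.1101, 0.2761]
tool_rot: [0.001, 0.633, 0.774, -0.0]
ft_force: [0.6, 0.1, -0.6]
width: -0.0003
grip_force: 0.0
tcp local mm [ 0.52 -0.76] z 276.12 F local [ 0.03  0.57 -0.65] M [ 0.01 -0.02  0.  ] t 27.4 w -0.0003
grip locked (-130, 0, 76) wrist [323  72] [30 32 33]
grip locked (-130, 0, 76) side [292 200] [35 38 39]
grip locked (-105, 0, 76) wrist [323 102] [30 32 33]
grip locked (-105, 0, 76) side [296 206] [38 41 42]
grip open (-24, 0, 186) wrist [325 209] [59 64 61]
grip open (-24, 0, 186) side [309 194] [146 163 159]
grip open (-24, 0, 200) wrist [325 213] [68 70 68]
grip open (-24, 0, 200) side [309 189] [145 162 157]
beside grip (-130, 25, 12) wrist [346  84] [154 163 164]
beside grip (-130, 25, 12) side [302 215] [41 41 40]
spindle side (58, 7, 29) wrist [330 255] [136 138 133]
spindle side (58, 7, 29) side [327 264] [49 54 55]
foot beyond (80, 0, 26) wrist [324 272] [107 110 111]
foot beyond (80, 0, 26) side [328 272] [105 118 119]
bar top mid (35, 0, 70) wrist [324 246] [108 118 124]
bar top mid (35, 0, 70) side [320 246] [ 99 104  99]
```

```bash
python3 -c "
from station import env
print(env.job_done())"
```

```text
the job is handed in; nothing more can be done
None
```

The bracket is home against the stop screw and the fence, the clamp handle snapped past centre and rests on its stop, and I backed the arm clear and handed the job in at about 27 s. The spindle's holding force could not be measured, and the interface returned no verdict.

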